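# Lower the ratchet recipe stand to its lowest notch and lock it

## Robot

A 6-joint arm with a two-finger parallel gripper is mounted at the origin on a cart in front of the work surface, level with it; the furniture and walls round the work are solid. World frame = base frame: x ahead of the robot, y to its left, z up, the work surface at z = 0. Lengths are in mm, angles in rad, forces in N, time in s.
With the tool pointing down it reaches from about 275 to 875 mm from the base axis. Payload 12.5 kg.
Tool frame: the origin (TCP) lies at the very end of the fingers, on their centre line; the grasp point (between the pads) lies 19 mm behind it; z points along the fingers, y is the line along which they close (so a half turn about z gives the same grasp; the last joint's range is limited). The gripper opens to 85 mm and grips with 20 to 120 N. Pads are 22 mm wide; open, the fingers measure 114 mm over their backs; the gripper's body (76 mm by 85 mm) begins 54 mm behind the grasp point. The pads swing forward as they close: fully open they stand 13 mm farther back than shut.
Start: joints at [-1.221, 0.351, 1.652, -0, 1.139, -0.085], TCP at [231.692, -498.801, 195.49] pointing down, gripper open.
Joint ranges: [-2.75, 2.75], [-0.79, 2.1], [0.01, 2.65], [-1.57, 4.71], [0.07, 3.14], [-2.87, 2.87]. Speed limits (rad/s): [2.22, 2.22, 2.79, 3.14, 3.14, 3.14].

## Interface

Orientations are given as a 3x3 rotation matrix whose columns are the frame's x, y, z axes.
In Python, from rig import env gives the robot as it stands.
- The arm moves only by the tool drive_tool, never from a script. Its argument "steps" is a list of rows, each an object with "turn": the turn, a rotation vector about the tool's x, y, z in degrees, a list of three; "dp": the shift along the tool's x, y, z in mm, a list of three; "claw": the opening, from -1 (shut) to 1 (fully open). In form: [{"turn": [ax, ay, az], "dp": [x, y, z], "claw": claw}, ...]. A call has 1 to 8 rows; each row is the pose to reach, as a shift and turn from the pose commanded when the call began, along the tool's axes at that moment; what a row does not reach only later rows make up. A row lasts 1/10 s, in which the tool goes at most 50 mm and 8.59 degrees, less where a joint would pass 70% of its speed; a pose out of reach is approached as far as the arm can. A call with a gripper value outside its range is refused whole. The fingers move at their own pace and stop on an object; "squeeze" is the grip in N (left out, the last holds). Time passes only in rows, so rows that repeat a pose let the fingers close. It gives the time, the measured TCP pose, the force, the opening and the grip force at its end, in the units of the state.
- env.get_obs(): the state, without advancing time (a new reading comes with each control period).
- env.snapshot(name): name is "scene" or "top" or "wrist"; returns (picture, depth): 384x512x3 uint8, blue, green, red; 384x512 float32, mm along the optical axis (not along the pixel's ray), 0 where there is no reading.
- env.get_calibration(name): a dict with "intrinsics" (3x3 intrinsics, pixels), "camera_from_world" (4x4, takes a point from world to camera coordinates). Camera axes: x right, y up, looking along -z (the intrinsics and any distortion apply to the point x, -y, -z); pixel columns grow to the right and rows downward; lengths in mm; the calibration is good to about 2 mm. A picture is of the moment at which its call begins: read the wrist's pose just before it. get_calibration takes no time and is no camera call; for the wrist camera it gives the pose at the moment of the call.
- env.job_done(): hands the job in; it is judged then, once.
The state is a dict: "time_s": time; "joint_pos": joint angles; "joint_vel": joint speeds; "tau": joint torques, N m; "tcp_pos": TCP position; "tool_rot": TCP orientation; "wrist_force": force on the tool from outside, world axes, zero at the start; "ft_torque": the same for the moment, N m; "grip_width": finger opening in mm; "grip_force": force on a finger pad.
Only numpy, scipy, OpenCV 4.12 (cv2) and the standard library are available. Lean on these libraries where they do the work, as an engineer would, in place of code of your own. Each camera call takes 0.05 s, during which the arm holds its last target. There are 200 camera calls.

## Task

The recipe stand is set too upright for the heavy cookbook that is to go on it. Push the ratchet lever on its left side over to the rear, so that the pawl stays clear of the teeth, and swing the back gently down as far as its lowest notch, not right down onto the batten. Then pull the lever over to the front again so that the pawl sits in that lowest notch and locks the back, and leave the tin, the mug and the spice jar beside the stand where they are.

Things in the scene. Friction and masses are not known exactly. Their poses are not given: they have to be found in the camera images.
- stand: Recipe stand; does not slide. Wooden base 260 (x) x 300 (y) x 21 mm high; origin on the worktop under its middle; x to the rear (away from the reader's and robot's side), y left, z up. A wooden back hinged near the front leans to the rear; a 55 mm high batten across the rear is what the back rests on when all the way down. Ratchet and lever are at the left (+y) side.
- back (a joint): Angle of the back (rad) up from its lowest position, 0: down on the batten, leaning 0.175 above level; up to 1.225 (lean 1.40). With the pawl in it can rise, clicking, but is stopped from going down at 0.314 (lowest notch), 0.523, 0.733, 0.942, 1.151. Below 0.314 no notch holds it. Hinge stiff (0.62 N m): the back stays where left; pawl out, a few N at 150 mm from the hinge lower it.
- pawl (a joint): Angle of pawl and lever, one piece (rad). 0: at the bottom of a notch, lever leans 22 deg from upright towards the robot (stand -x). In a notch it reads 0 to 0.13 (0.15: on plain rim or a tooth's peak). 0.96: thrown, lever leans 33 deg to the rear on a stop pin, pawl clear of the teeth. Gravity holds it either way: it balances at about 0.45 to 0.52 and falls to the side it is let go on.
- lever_knob (a point): Centre of the black ball knob, 27 mm across, on top of the pawl lever (flat steel bar 12 x 7 mm), 85 mm from pawl_pivot. In the stand's frame at (-0.055, 0.154, 0.207) with the pawl in, (0.023, 0.154, 0.200) when thrown. 36 mm clear to the back's side edge; the cheek plate below it ends at z = 0.143.
- pawl_pivot (a point): Axis of pawl and lever (along the stand's y), in the plane of the lever, on an upright steel cheek plate; in the stand's frame (-0.023, 0.154, 0.128). The pawl's beak points from here towards the robot into the quadrant.
- back_hinge (a point): Middle of the back's hinge line (along the stand's y); in the stand's frame (-0.058, -0.0075, 0.037). Round its left end turns, with the back, a steel quadrant of 75 mm radius with 9 mm deep saw teeth (stand y = 0.121 to 0.131).
- back_top (a point): Middle of the back's top edge, 196 mm from back_hinge; x points up along the back, z out of its front (reading) face. The back is a board 225 mm wide (stand y -0.120 to 0.105) and 10 mm thick, its front face 5 mm in front of this point. The ledge for the book is at its lower edge, 30 mm deep; wire page keepers reach up to 46 mm from the hinge.
- tin: Food tin, 75 mm across, 110 mm high, to the left of the stand; origin under its middle. Bystander.
- mug: White mug, 78 mm across with handle 116 mm, 101 mm high, to the right of the stand; origin on the worktop under it. Bystander.
- jar: Spice jar with green cap, 46 mm across, 106 mm high, to the right of the stand; origin under its middle. Bystander.

How it is judged:
By the outcome, as a careful person would: the job done as asked, in the order asked, and still so for the second after the job is handed in, with the robot touching nothing.
It also fails if it takes over 46 s, if anything falls off the work surface, if the arm or the gripper's body presses on something with over 40 N, if the wrist force passes 120 N, or if a joint passes its speed limit or range.

## Working session

There is one attempt and no reset: what is moved stays moved. The work goes in short steps, Python scripts to look and compute and a tool call to move; the robot and the scene stay as the last step left them, time stands still between calls to the robot, and variables do not carry over. Pictures are saved under pics/ and viewed, at most 10 in all, crops included, and the job is handed in when it is done.

Besides the shell and the picture viewer there is one more tool, called after "Call:" as a command line: name --argument value ..., lists and objects as JSON in quotes. drive_tool: Moves the arm, as the interface text tells. Its arguments: {"type":"object","properties":{"steps":{"type":"array"},"squeeze":{"type":"number"}},"required":["steps"]}

```bash
mkdir -p pics; cat > h.py <<'E'
import numpy as np, cv2
from rig import env
def snap(n,f=None):
    c=env.get_calibration(n); p,d=env.snapshot(n)
    if f: cv2.imwrite('pics/'+f,p)
    return p,d,np.array(c['intrinsics']),np.array(c['camera_from_world'])
def pts(d,K,T):
    v,u=np.mgrid[:d.shape[0],:d.shape[1]]
    X=np.stack([(u-K[0,2])/K[0,0]*d,-(v-K[1,2])/K[1,1]*d,-d],-1)
    return (X-T[:3,3])@T[:3,:3]
def proj(P,K,T):
    q=np.atleast_2d(P)@T[:3,:3].T+T[:3,3]
    return np.c_[K[0,0]*q[:,0]/-q[:,2]+K[0,2], K[1,1]*-q[:,1]/-q[:,2]+K[1,2]]
E
python3 - <<'E'
from h import *
for n in('scene','top'):
    p,d,K,T=snap(n,n+'0.png'); np.savez('pics/'+n+'0.npz',p=p,d=d,K=K,T=T)
    print(n,K.round(1).tolist(),(-T[:3,:3].T@T[:3,3]).round(), T[:3,:3].round(2).tolist())
o=env.get_obs(); print(o['time_s'],o['tcp_pos'],o['tool_rot'])
a=np.hstack([cv2.imread('pics/scene0.png'),cv2.imread('pics/top0.png')])
E
```

```text
scene [[470.2, 0.0, 264.6], [0.0, 470.2, 193.6], [0.0, 0.0, 1.0]] [-735. -409.  906.] [[0.28, -0.96, 0.02], [0.48, 0.16, 0.86], [-0.83, -0.23, 0.51]]
top [[359.3, 0.0, 250.7], [0.0, 359.3, 193.9], [0.0, 0.0, 1.0]] [ 364.  -23. 1061.] [[-0.06, -1.0, 0.01], [0.97, -0.06, 0.22], [-0.22, 0.02, 0.98]]
0.1 [ 231.60064728 -498.4985567   195.01669244] [[ 9.06937124e-01  4.21265857e-01 -3.61546030e-04]
 [ 4.21266004e-01 -9.06936609e-01  9.69858306e-04]
 [ 8.06688597e-05 -1.03190755e-03 -9.99999464e-01]]
```

View pics/scene0.png

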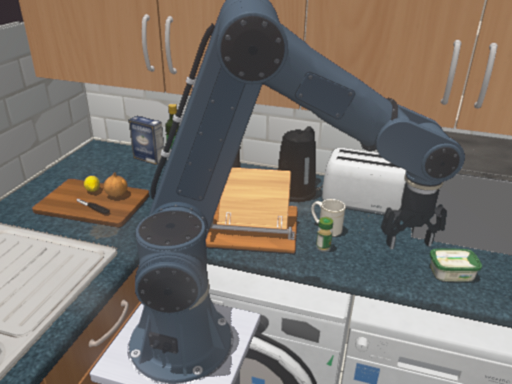

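View pics/top0.png

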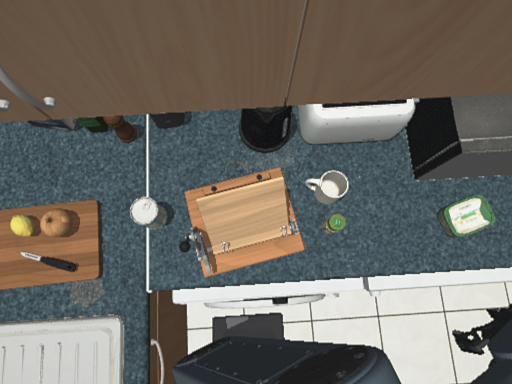

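The scene view shows the stand partly behind the arm at (255,210). In the top view the stand is centred at about (245,222), the black knob is at (184,246), the tin at (145,211), the mug at (331,186) and the jar at (336,223).

```bash
python3 - <<'E'
from h import *
z=np.load('pics/top0.npz'); p,d,K,T=[z[k] for k in 'pdKT']
W=pts(d,K,T); hsv=cv2.cvtColor(p,cv2.COLOR_BGR2HSV)
roi=np.zeros(d.shape,bool); roi[150:290,120:360]=1
print('table z',np.median(W[280:290,230:300,2]))
wood=roi&(hsv[...,1]>90)&(hsv[...,0]<22)&(np.abs(W[...,2]-21)<6)&(d>0)
P=W[wood]; print(len(P),P[:,2].mean())
r=cv2.minAreaRect(P[:,:2].astype(np.float32)); print('base',r)
box=cv2.boxPoints(r);print(box.round(), proj(np.c_[box,[21]*4],K,T).round())
kn=np.zeros(d.shape,bool); kn[236:256,176:194]=1
kn&=(hsv[...,2]<60)&(W[...,2]>120)
print('knob',kn.sum(),W[kn].mean(0),np.percentile(W[kn],[0,5,50,95,100],axis=0).round().tolist(), np.argwhere(kn).mean(0))
# back board
bd=roi&(hsv[...,1]>60)&(hsv[...,0]<25)&(W[...,2]>45)&(d>0)
Q=W[bd]; m=Q.mean(0); n=np.linalg.svd(Q-m,full_matrices=False)[2][2]; print('board',len(Q),m,n*np.sign(n[2]),np.degrees(np.arccos(abs(n[2]))),Q.min(0),Q.max(0))
# bystanders
for nm,(a,b,c,e) in dict(tin=(190,235,125,165),mug=(165,208,304,352),jar=(210,238,322,350)).items():
    s=W[a:b,c:e].reshape(-1,3); s=s[s[:,2]>90]; print(nm,len(s),cv2.minEnclosingCircle(s[:,:2].astype(np.float32)),s[:,2].max())
cv2.imwrite('pics/crop.png',cv2.resize(p[150:290,120:360],None,fx=3.3,fy=3.3,interpolation=cv2.INTER_CUBIC))
E
```

```text
table z -86.18693856957546
2870 20.750023140086412
base ((522.7850952148438, -16.389892578125), (258.6328125, 298.93206787109375), 11.407612800598145)
[[ 366.  105.]
 [ 426. -188.]
 [ 679. -137.]
 [ 620.  156.]] [[204. 277.]
 [305. 249.]
 [280. 166.]
 [183. 191.]]
knob 109 [441.54950745 121.87691462 218.27859094] [[364.0, -23.0, 132.0], [429.0, 114.0, 159.0], [441.0, 123.0, 217.0], [461.0, 133.0, 223.0], [467.0, 135.0, 1061.0]] [245.1559633  184.56880734]
board 5423 [529.07645362 -22.41705749 117.83125219] [-0.72908198 -0.13965651  0.67002651] 47.930888975613065 [ 378.52529125 -256.50303262   45.27222933] [656.34457725 121.99241053 202.73029557]
tin 637 ((470.3568115234375, 127.29949188232422), 183.51235961914062) 1061.3758210727108
mug 213 ((494.43359375, -161.1707763671875), 190.0194854736328) 1061.3758210727108
jar 239 ((432.3917541503906, -154.4539337158203), 148.3596954345703) 1061.3758210727108
```

View pics/crop.png

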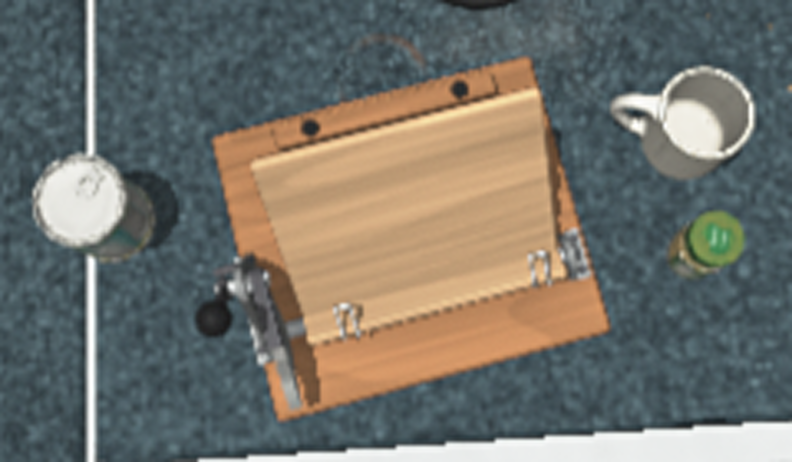

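The crop shows the stand yawed by about 11° with its lever and black knob at crop (213,318) leaning toward the robot. The tin is at (80,200), well clear of the knob. Base fit and the knob's depth agree with the text. I'll move above the knob.

Call:
drive_tool --steps '[{"turn": [0, 0, -76.4], "dp": [450, -477, -120], "claw": 0.1}, {"turn": [0, 0, -76.4], "dp": [450, -477, -120], "claw": 0.1}, {"turn": [0, 0, -76.4], "dp": [450, -477, -120], "claw": 0.1}, {"turn": [0, 0, -76.4], "dp": [450, -477, -120], "claw": 0.1}, {"turn": [0, 0, -76.4], "dp": [450, -477, -120], "claw": 0.1}, {"turn": [0, 0, -76.4], "dp": [450, -477, -120], "claw": 0.1}, {"turn": [0, 0, -76.4], "dp": [450, -477, -120], "claw": 0.1}, {"turn": [0, 0, -76.4], "dp": [450, -477, -120], "claw": 0.1}]' --squeeze 20

```text
time_s: 0.9
tcp_pos: [356.0, -123.6, 267.9]
tool_rot: [[-0.07, 0.998, 0.0], [0.998, 0.07, -0.0], [-0.0, 0.0, -1.0]]
wrist_force: [0.5, -0.5, -0.6]
grip_width: 47.1
grip_force: 0.0
```

```bash
cat >> h.py <<'E'
C=np.array([522.8,-16.4]); Y=np.radians(11.4); RS=np.array([[np.cos(Y),-np.sin(Y)],[np.sin(Y),np.cos(Y)]])
def w2s(P): P=np.atleast_2d(P); return np.c_[(P[:,:2]-C)@RS, P[:,2]]
def s2w(P): P=np.atleast_2d(P); return np.c_[P[:,:2]@RS.T+C, P[:,2]]
def goto(Pw,yaw=None):
    o=env.get_obs(); R=np.array(o['tool_rot']); print('dp',(R.T@(np.array(Pw)-o['tcp_pos'])).round(1),'yaw(y axis)',np.degrees(np.arctan2(R[1,1],R[0,1])).round(1),'t',o['time_s'])
def board(p,d,K,T):
    W=pts(d,K,T); S=w2s(W.reshape(-1,3)).reshape(W.shape); hsv=cv2.cvtColor(p,cv2.COLOR_BGR2HSV)
    m=(np.abs(S[...,0]-50)<110)&(np.abs(S[...,1]+7)<95)&(S[...,2]>62)&(S[...,2]<250)&(hsv[...,1]>50)&(hsv[...,0]<26)&(d>0)
    Q=S[m]; 
    for _ in range(4):
        c=Q.mean(0); n=np.linalg.svd(Q-c,full_matrices=False)[2][2]; n*=np.sign(n[2]); e=(Q-c)@n; Q=Q[np.abs(e)<max(3,2.5*np.median(np.abs(e)))]
    lean=np.arctan2(-n[0],n[2]); h=np.array([-58,-7.5,37]); 
    print('board n',len(Q),n.round(3),'lean',lean.round(3),'joint',(lean-.175).round(3),'face offset',((Q.mean(0)-h)@n).round(1),'max along',((Q-h)@[np.cos(lean),0,np.sin(lean)]).max().round(0), 'rms',e.std().round(2))
    # angle from centroid given 5 mm face offset
    a=Q.mean(0)-h; r=np.hypot(a[0],a[2]); print('joint from centroid',(np.arctan2(a[2],a[0])-np.arcsin(5/r)-.175).round(3))
def bystanders(d,K,T):
    W=pts(d,K,T)
    for nm,(a,b,c,e,zz) in dict(tin=(190,235,125,165,110),mug=(165,208,304,352,101),jar=(210,238,322,350,106)).items():
        s=W[a:b,c:e].reshape(-1,3); s=s[np.abs(s[:,2]-zz)<8]
        if len(s)>9: print(nm,len(s),s.mean(0).round(1),'stand',w2s(s.mean(0)).round())
E
python3 - <<'E'
from h import *
z=np.load('pics/top0.npz'); p,d,K,T=[z[k] for k in 'pdKT']
board(p,d,K,T); bystanders(d,K,T)
k=s2w([[-55,154,207],[23,154,200]]); print(k.round(1))
goto([*k[0][:2],300])
E
```

```text
board n 3285 [-0.821  0.     0.571] lean 0.963 joint 0.788 face offset 4.6 max along 198.0 rms 1.15
joint from centroid 0.785
tin 605 [552.7 248.8 107. ] stand [[ 82. 254. 107.]]
mug 168 [ 597.8 -266.7   98.1] stand [[  24. -260.   98.]]
jar 218 [ 489.1 -266.7  105.5] stand [[ -83. -239.  105.]]
[[438.4 123.7 207. ]
 [514.9 139.1 200. ]]
dp [240.9  99.5 -32.1] yaw(y axis) 4.0 t 0.9
```

Call:
drive_tool --steps '[{"turn": [0, 0, -7.4], "dp": [241, 99, -32], "claw": 0.1}, {"turn": [0, 0, -7.4], "dp": [241, 99, -32], "claw": 0.1}, {"turn": [0, 0, -7.4], "dp": [241, 99, -32], "claw": 0.1}, {"turn": [0, 0, -7.4], "dp": [241, 99, -32], "claw": 0.1}, {"turn": [0, 0, -7.4], "dp": [241, 99, -32], "claw": 0.1}, {"turn": [0, 0, -7.4], "dp": [241, 99, -32], "claw": 0.1}, {"turn": [0, 0, -7.4], "dp": [241, 99, -32], "claw": 0.1}, {"turn": [0, 0, -7.4], "dp": [241, 99, -32], "claw": 0.1}]'

```text
time_s: 1.7
tcp_pos: [439.0, 120.6, 299.1]
tool_rot: [[-0.192, 0.981, -0.001], [0.981, 0.192, -0.0], [-0.0, -0.001, -1.0]]
wrist_force: [-0.2, 0.8, -1.0]
grip_width: 46.9
grip_force: 0.0
```

```bash
python3 - <<'E'
from h import *
p,d,K,T=snap('wrist','w1.png'); np.savez('pics/w1.npz',p=p,d=d,K=K,T=T)
k=s2w([[-55,154,207],[23,154,200]])
print('expected knob px',proj(k[:1],K,T))
goto([*k[0][:2],195]); print(env.get_obs()['tcp_pos'])
E
```

```text
expected knob px [[259.03155282 183.92283181]]
dp [  3.5   0.2 104.2] yaw(y axis) 11.0 t 1.75
[439.01033308 120.22571749 299.17112096]
```

View pics/w1.png

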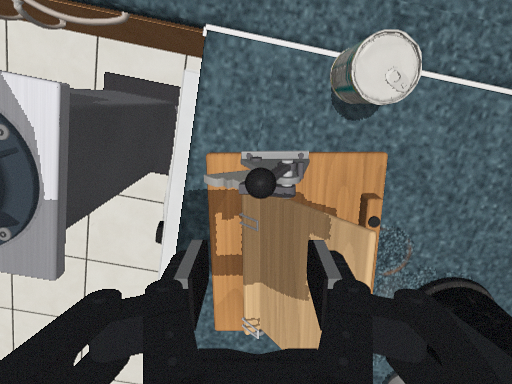

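The knob shows at (261,183), against a prediction of (259,184), so its position and height are confirmed from a second view. I'll lower the open fingers to straddle it.

Call:
drive_tool --steps '[{"turn": [0, 0, -0.4], "dp": [3, 0, 40], "claw": 0.1}, {"turn": [0, 0, -0.4], "dp": [3, 0, 75], "claw": 0.1}, {"turn": [0, 0, -0.4], "dp": [3, 0, 95], "claw": 0.1}, {"turn": [0, 0, -0.4], "dp": [3, 0, 104], "claw": 0.1}, {"turn": [0, 0, -0.4], "dp": [3, 0, 104], "claw": 0.1}, {"turn": [0, 0, -0.4], "dp": [3, 0, 104], "claw": 0.1}]'

```text
time_s: 2.35
tcp_pos: [439.4, 123.8, 196.5]
tool_rot: [[-0.198, 0.98, 0.001], [0.98, 0.198, 0.0], [-0.0, 0.001, -1.0]]
wrist_force: [-0.7, 0.3, 1.1]
grip_width: 46.6
grip_force: 0.0
```

Call:
drive_tool --steps '[{"turn": [0, 0, 0], "dp": [0, 10, 0], "claw": 0.1}, {"turn": [0, 0, 0], "dp": [0, 22, 0], "claw": 0.1}, {"turn": [0, 0, 0], "dp": [0, 34, 0], "claw": 0.1}, {"turn": [0, 0, 0], "dp": [0, 46, 0], "claw": 0.1}, {"turn": [0, 0, 0], "dp": [0, 58, 0], "claw": 0.1}, {"turn": [0, 0, 0], "dp": [0, 70, 0], "claw": 0.1}, {"turn": [0, 0, 0], "dp": [0, 80, 0], "claw": 0.1}, {"turn": [0, 0, 0], "dp": [0, 84, 0], "claw": 0.1}]'

```text
time_s: 3.15
tcp_pos: [522.1, 141.2, 195.3]
tool_rot: [[-0.199, 0.98, -0.0], [0.98, 0.199, -0.0], [-0.0, -0.0, -1.0]]
wrist_force: [-0.2, -0.4, 0.2]
grip_width: 47.0
grip_force: 0.0
```

Call:
drive_tool --steps '[{"turn": [0, 0, 0], "dp": [0, 3, 0], "claw": 0.1}, {"turn": [0, 0, 0], "dp": [0, -3, -20], "claw": 0.1}, {"turn": [0, 0, 0], "dp": [0, -3, -65], "claw": 0.1}, {"turn": [0, 0, 0], "dp": [0, -3, -105], "claw": 0.1}, {"turn": [0, 0, 0], "dp": [0, -3, -105], "claw": 0.1}]'

```text
time_s: 3.65
tcp_pos: [520.0, 140.8, 306.0]
tool_rot: [[-0.199, 0.98, 0.009], [0.98, 0.199, 0.002], [-0.0, 0.009, -1.0]]
wrist_force: [-0.4, 0.0, 0.0]
grip_width: 46.6
grip_force: 0.0
```

```bash
python3 - <<'E'
from h import *
p,d,K,T=snap('wrist','w2.png')
k=s2w([[-55,154,207],[23,154,200]])
print('expected thrown knob px',proj(k[1:],K,T))
m=(p.max(2)<45).astype(np.uint8); m[215:]=0
n,l,s,c=cv2.connectedComponentsWithStats(m); W=pts(d,K,T)
for i in range(1,n):
    if s[i,4]>150: print(c[i].round(),s[i,4],w2s(np.median(W[l==i],axis=0)).round())
# push point: 150 mm up the face from hinge
L=.175+.786; 
for r in(150,160):
    print(r,s2w([[-58+r*np.cos(L)-5*np.sin(L),-7.5,37+r*np.sin(L)+5*np.cos(L)]]).round(1))
p,d,K,T=snap('top','t2.png'); board(p,d,K,T)
o=env.get_obs(); print(o['tcp_pos'],o['joint_pos'])
E
```

```text
expected thrown knob px [[251.90198442 184.0933977 ]]
[73. 15.] 395 [[-225.  338.  -13.]]
[497.  66.] 533 [[338. 267.  35.]]
[490. 162.] 2808 [[345. 144.  49.]]
[165. 184.] 675 [[-50. 158. 217.]]
150 [[547.6 -19.  162.8]]
160 [[553.2 -17.9 171. ]]
board n 3276 [-0.821 -0.     0.571] lean 0.963 joint 0.788 face offset 4.6 max along 199.0 rms 1.14
joint from centroid 0.785
[518.20189142 140.40375764 300.92679215] [ 1.77878531e-01  2.37524604e-01  1.54237153e+00 -1.12249594e-05
  1.36039035e+00 -2.22830738e-02]
```

View pics/w2.png

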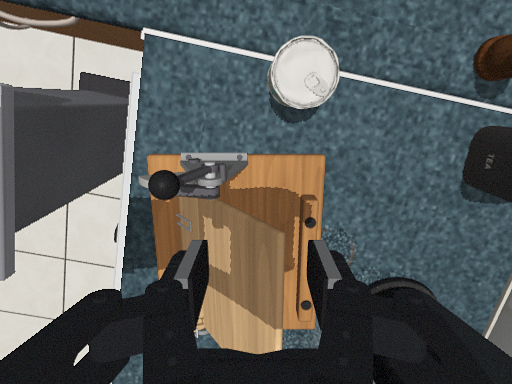

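The knob (165,184) is still leaning to the front: the lever either was not carried along or fell back. I'll go back and push in stages, slower and lower, watching it.

Call:
drive_tool --steps '[{"turn": [0, 0, 0], "dp": [0, -40, 0], "claw": 0.1}, {"turn": [0, 0, 0], "dp": [0, -81, 0], "claw": 0.1}, {"turn": [0, 0, 0], "dp": [0, -81, 0], "claw": 0.1}, {"turn": [0, 0, 0], "dp": [0, -81, 40], "claw": 0.1}, {"turn": [0, 0, 0], "dp": [0, -81, 75], "claw": 0.1}, {"turn": [0, 0, 0], "dp": [0, -81, 105], "claw": 0.1}, {"turn": [0, 0, 0], "dp": [0, -81, 117], "claw": 0.1}, {"turn": [0, 0, 0], "dp": [0, -81, 117], "claw": 0.1}]'

```text
time_s: 4.55
tcp_pos: [438.0, 124.1, 181.9]
tool_rot: [[-0.199, 0.98, -0.004], [0.98, 0.199, -0.001], [0.0, -0.004, -1.0]]
wrist_force: [-0.2, -0.1, 0.8]
grip_width: 47.0
grip_force: 0.0
```

```bash
python3 - <<'E'
from h import *
p,d,K,T=snap('wrist','w3.png')
o=env.get_obs(); print(o['tcp_pos'],w2s(o['tcp_pos']),o['grip_width'],o['wrist_force'])
print('tcp px',proj(o['tcp_pos'],K,T),'knob px',proj(s2w([[-55,154,207]]),K,T))
E
```

```text
[438.85376177 124.2852764  183.39819054] [[-54.48259999 154.50231133 183.39819054]] 47.0719710033494 [ 0.83635131 -0.45578436  0.96563065]
tcp px [[260.85829155 229.19830983]] knob px [[260.11929171 247.64787055]]
```

View pics/w3.png

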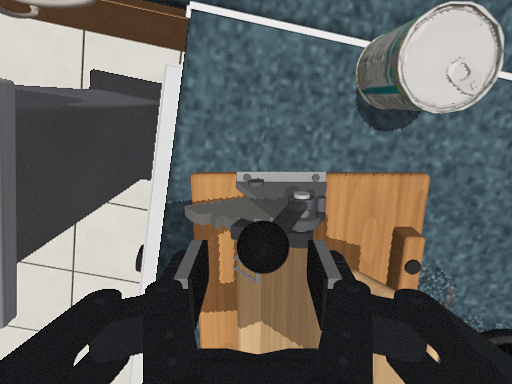

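The knob at (262,246) sits between the fingers at columns 200 and 322. I'll push it slowly in stages.

Call:
drive_tool --steps '[{"turn": [0, 0, 0], "dp": [0, 8, 0], "claw": 0.1}, {"turn": [0, 0, 0], "dp": [0, 15, 0], "claw": 0.1}, {"turn": [0, 0, 0], "dp": [0, 22, 0], "claw": 0.1}, {"turn": [0, 0, 0], "dp": [0, 29, 0], "claw": 0.1}, {"turn": [0, 0, 0], "dp": [0, 36, 0], "claw": 0.1}, {"turn": [0, 0, 0], "dp": [0, 43, 0], "claw": 0.1}, {"turn": [0, 0, 0], "dp": [0, 50, 0], "claw": 0.1}, {"turn": [0, 0, 0], "dp": [0, 50, 0], "claw": 0.1}]'

```text
time_s: 5.4
tcp_pos: [488.6, 134.4, 183.4]
tool_rot: [[-0.199, 0.98, 0.0], [0.98, 0.199, 0.0], [0.0, 0.0, -1.0]]
wrist_force: [0.3, 0.0, 0.1]
grip_width: 47.3
grip_force: 0.0
```

```bash
cat >> h.py <<'E'
def knob(f):
    p,d,K,T=snap('wrist',f); o=env.get_obs(); W=w2s(pts(d,K,T).reshape(-1,3)).reshape(*d.shape,3)
    m=(np.abs(W[...,1]-154)<17)&(W[...,2]>185)&(W[...,2]<232)&(np.abs(W[...,0])<100)&(p.max(2)<60)
    n,l,s,c=cv2.connectedComponentsWithStats(m.astype(np.uint8))
    for i in range(1,n):
        if s[i,4]>80: print('blob px',c[i].round(),s[i,:5],np.percentile(W[l==i],[5,50,95],axis=0).round().tolist())
    print('tcp stand',w2s(o['tcp_pos']).round(1),'t',o['time_s'],'F',o['wrist_force'].round(1))
E
python3 - <<'E'
from h import *
knob('w4.png')
E
```

```text
blob px [163. 242.] [ 135  219   65   53 2201] [[-62.0, 150.0, 191.0], [-51.0, 160.0, 217.0], [-41.0, 168.0, 222.0]]
blob px [206. 260.] [201 240   8  49 166] [[-29.0, 147.0, 223.0], [-28.0, 158.0, 228.0], [-28.0, 166.0, 231.0]]
blob px [309. 260.] [307 240   9  49 176] [[18.0, 146.0, 223.0], [19.0, 157.0, 228.0], [20.0, 166.0, 232.0]]
tcp stand [[ -4.3 154.6 183.3]] t 5.45 F [-0.2 -0.  -0.3]
```

View pics/w4.png

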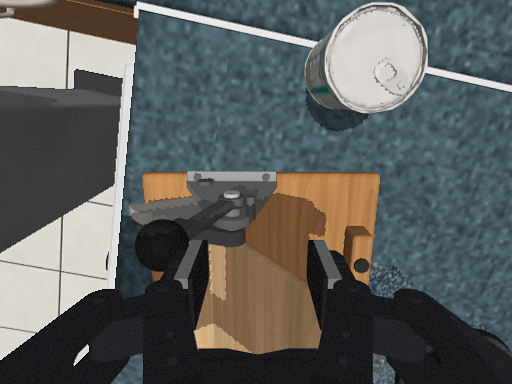

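The picture shows the knob at (163,243) left behind, outside the front finger (about column 195), so the finger passed it without contact. I'll check where the fingertips really are by depth.

```bash
python3 - <<'E'
from h import *
p,d,K,T=snap('wrist','w5.png'); o=env.get_obs()
X=pts(d,K,T); R=np.array(o['tool_rot']); tl=(X-o['tcp_pos'])@R   # tool frame
print('cam in tool',(R.T@(-T[:3,:3].T@T[:3,3]-o['tcp_pos'])).round(1))
for c in (180,190,200,205,208,309,320,330):
    print(c,[(r,*tl[r,c].round().astype(int).tolist()) for r in range(230,340,12)])
E
```

```text
cam in tool [  73.1   -0.8 -178.3]
180 [(230, 10, -40, -26), (242, 6, -39, -31), (254, 8, -35, -49), (266, 12, -30, -67), (278, 12, -28, -75), (290, 13, -26, -84), (302, 12, -25, -90), (314, 18, -21, -104), (326, 18, -20, -109), (338, 18, -20, -113)]
190 [(230, 3, -38, -11), (242, 1, -36, -21), (254, 12, -29, -56), (266, 12, -27, -66), (278, 11, -25, -75), (290, 8, -25, -76), (302, 2, -26, -75), (314, -3, -26, -76), (326, 18, -18, -109), (338, 18, -17, -113)]
200 [(230, 0, -34, -2), (242, 12, -26, -45), (254, 12, -24, -57), (266, 8, -24, -60), (278, 3, -24, -61), (290, -2, -24, -62), (302, -7, -24, -63), (314, -149, -63, 121), (326, -163, -63, 120), (338, -180, -64, 121)]
205 [(230, -3, -33, 4), (242, 12, -24, -44), (254, 7, -24, -47), (266, 2, -24, -49), (278, -4, -24, -49), (290, -9, -24, -51), (302, -137, -57, 125), (314, -151, -58, 124), (326, -166, -59, 124), (338, -183, -59, 124)]
208 [(230, -22, -38, 51), (242, -32, -39, 51), (254, 3, -24, -38), (266, -2, -24, -41), (278, -9, -24, -41), (290, -124, -54, 128), (302, -137, -54, 126), (314, -153, -55, 126), (326, -169, -56, 127), (338, -184, -56, 125)]
309 [(230, -68, 57, 162), (242, 10, 23, -42), (254, 5, 23, -44), (266, 0, 23, -45), (278, -4, 22, -48), (290, -50, 34, 13), (302, -58, 34, 11), (314, -67, 34, 10), (326, -75, 34, 9), (338, -84, 35, 8)]
320 [(230, -69, 70, 163), (242, 12, 27, -45), (254, 12, 25, -57), (266, 11, 23, -66), (278, 8, 23, -69), (290, 4, 23, -71), (302, 0, 23, -72), (314, -4, 23, -74), (326, -9, 23, -74), (338, 18, 14, -113)]
330 [(230, -69, 81, 162), (242, -84, 82, 163), (254, 12, 29, -58), (266, 12, 27, -67), (278, 12, 25, -75), (290, 8, 25, -77), (302, 12, 22, -91), (314, 18, 19, -104), (326, 19, 17, -110), (338, 18, 17, -113)]
```

The depth shows the fingertips about 38 mm behind the reported TCP, at tool z ≈ -38 for this opening. That puts them at 221 mm, just above the knob, which explains the miss. I'll go back and lower by that much.

Call:
drive_tool --steps '[{"turn": [0, 0, 0], "dp": [0, -20, -12], "claw": 0.1}, {"turn": [0, 0, 0], "dp": [0, -51, -12], "claw": 0.1}, {"turn": [0, 0, 0], "dp": [0, -51, -12], "claw": 0.1}, {"turn": [0, 0, 0], "dp": [0, -51, 5], "claw": 0.1}, {"turn": [0, 0, 0], "dp": [0, -51, 20], "claw": 0.1}, {"turn": [0, 0, 0], "dp": [0, -51, 30], "claw": 0.1}, {"turn": [0, 0, 0], "dp": [0, -51, 30], "claw": 0.1}]'

```text
time_s: 6.2
tcp_pos: [437.3, 124.0, 152.5]
tool_rot: [[-0.199, 0.98, -0.002], [0.98, 0.199, -0.0], [0.0, -0.002, -1.0]]
wrist_force: [0.5, -0.1, 0.6]
grip_width: 47.1
grip_force: 0.0
```

Call:
drive_tool --steps '[{"turn": [0, 0, 0], "dp": [0, 8, 0], "claw": 0.1}, {"turn": [0, 0, 0], "dp": [0, 16, 0], "claw": 0.1}, {"turn": [0, 0, 0], "dp": [0, 24, 0], "claw": 0.1}, {"turn": [0, 0, 0], "dp": [0, 32, 0], "claw": 0.1}, {"turn": [0, 0, 0], "dp": [0, 40, 0], "claw": 0.1}, {"turn": [0, 0, 0], "dp": [0, 40, 0], "claw": 0.1}]'

```text
time_s: 6.8
tcp_pos: [478.1, 132.2, 153.5]
tool_rot: [[-0.199, 0.98, 0.0], [0.98, 0.199, 0.0], [0.0, 0.001, -1.0]]
wrist_force: [0.6, 0.5, 0.6]
grip_width: 46.8
grip_force: 0.0
```

```bash
python3 - <<'E'
from h import *
knob('w6.png')
E
```

```text
blob px [229. 282.] [ 183  240   90   90 4655] [[-40.0, 149.0, 202.0], [-26.0, 160.0, 222.0], [-13.0, 168.0, 229.0]]
blob px [317. 283.] [ 307  240   26   90 1205] [[8.0, 146.0, 196.0], [8.0, 158.0, 219.0], [9.0, 166.0, 230.0]]
blob px [173. 266.] [158 251  28  31 350] [[-52.0, 162.0, 201.0], [-50.0, 162.0, 213.0], [-48.0, 167.0, 231.0]]
blob px [342. 266.] [330 251  27  31 330] [[17.0, 162.0, 202.0], [19.0, 162.0, 213.0], [21.0, 167.0, 231.0]]
tcp stand [[-15.1 154.6 153.4]] t 6.85 F [-1.5 -0.2 -0.4]
```

The knob is now carried along (x ≈ -26). I'll continue over to the stop.

Call:
drive_tool --steps '[{"turn": [0, 0, 0], "dp": [0, 8, 0], "claw": 0.1}, {"turn": [0, 0, 0], "dp": [0, 16, 0], "claw": 0.1}, {"turn": [0, 0, 0], "dp": [0, 24, 0], "claw": 0.1}, {"turn": [0, 0, 0], "dp": [0, 32, 0], "claw": 0.1}, {"turn": [0, 0, 0], "dp": [0, 40, 0], "claw": 0.1}, {"turn": [0, 0, 0], "dp": [0, 45, 0], "claw": 0.1}, {"turn": [0, 0, 0], "dp": [0, 45, 0], "claw": 0.1}]'

```text
time_s: 7.55
tcp_pos: [521.7, 141.1, 153.4]
tool_rot: [[-0.199, 0.98, 0.0], [0.98, 0.199, 0.0], [0.0, 0.0, -1.0]]
wrist_force: [-0.1, 0.8, 0.9]
grip_width: 46.9
grip_force: 0.0
```

Call:
drive_tool --steps '[{"turn": [0, 0, 0], "dp": [0, -3, 0], "claw": 0.1}, {"turn": [0, 0, 0], "dp": [0, -3, -40], "claw": 0.1}, {"turn": [0, 0, 0], "dp": [0, -3, -85], "claw": 0.1}, {"turn": [0, 0, 0], "dp": [0, -3, -105], "claw": 0.1}, {"turn": [0, 0, 0], "dp": [0, -3, -105], "claw": 0.1}]'

```text
time_s: 8.05
tcp_pos: [519.0, 140.6, 261.6]
tool_rot: [[-0.199, 0.98, 0.005], [0.98, 0.199, 0.001], [-0.0, 0.005, -1.0]]
wrist_force: [-0.1, -0.2, -1.2]
grip_width: 47.5
grip_force: 0.0
```

```bash
python3 - <<'E'
from h import *
knob('w7.png')
p,d,K,T=snap('top','t3.png'); board(p,d,K,T)
L=.175+.786
for r in (140,150,160): print(r,s2w([[-58+r*np.cos(L)-5*np.sin(L),-7.5,37+r*np.sin(L)+5*np.cos(L)]]).round(1))
E
```

```text
blob px [251. 196.] [234 180  35  34 913] [[11.0, 148.0, 202.0], [22.0, 158.0, 209.0], [32.0, 167.0, 213.0]]
tcp stand [[ 26.5 154.6 259.4]] t 8.1 F [ 0.1  0.5 -0.3]
board n 3275 [-0.821 -0.     0.57 ] lean 0.964 joint 0.789 face offset 4.5 max along 200.0 rms 1.14
joint from centroid 0.785
140 [[542.  -20.2 154.6]]
150 [[547.6 -19.  162.8]]
160 [[553.2 -17.9 171. ]]
```

The lever is thrown (knob at stand (22, ·, ~200)) and the back has not moved (0.786). Next I shut the claw, turn it 90° and move above the back.

Call:
drive_tool --steps '[{"turn": [0, 0, -90], "dp": [-162, -14, 0], "claw": -1}, {"turn": [0, 0, -90], "dp": [-162, -14, 0], "claw": -1}, {"turn": [0, 0, -90], "dp": [-162, -14, 0], "claw": -1}, {"turn": [0, 0, -90], "dp": [-162, -14, 0], "claw": -1}, {"turn": [0, 0, -90], "dp": [-162, -14, 0], "claw": -1}, {"turn": [0, 0, -90], "dp": [-162, -14, 0], "claw": -1}, {"turn": [0, 0, -90], "dp": [-162, -14, 0], "claw": -1}, {"turn": [0, 0, -90], "dp": [-162, -14, 0], "claw": -1}]'

```text
time_s: 8.95
tcp_pos: [535.8, -21.2, 256.6]
tool_rot: [[-0.978, 0.207, -0.003], [0.207, 0.978, 0.0], [0.003, -0.0, -1.0]]
wrist_force: [-0.6, 0.5, 0.4]
grip_width: -0.2
grip_force: 0.0
```

```bash
python3 - <<'E'
from h import *
goto(s2w([[13,-7.5,261]])[0])
E
```

```text
dp [-1.2  0.2 -4.4] yaw(y axis) 78.0 t 8.95
```

Call:
drive_tool --steps '[{"turn": [0, 0, -23.4], "dp": [-1, 0, 0], "claw": -1}, {"turn": [0, 0, -23.4], "dp": [-1, 0, 0], "claw": -1}, {"turn": [0, 0, -23.4], "dp": [-1, 0, 0], "claw": -1}, {"turn": [0, 0, -23.4], "dp": [-1, 0, 0], "claw": -1}]'

```text
time_s: 9.35
tcp_pos: [536.9, -21.3, 256.8]
tool_rot: [[-0.981, -0.194, -0.003], [-0.194, 0.981, 0.0], [0.003, 0.001, -1.0]]
wrist_force: [-0.2, -0.7, -0.2]
grip_width: -0.2
grip_force: 0.0
```

```bash
python3 - <<'E'
from h import *
p,d,K,T=snap('wrist','w8.png'); o=env.get_obs()
X=pts(d,K,T); R=np.array(o['tool_rot']); tl=(X-o['tcp_pos'])@R
m=(np.abs(tl[...,0])<40)&(np.abs(tl[...,1])<60)&(tl[...,2]<0)&(tl[...,2]>-110)&(d>0)&(p.max(2)<120)
for a in range(-110,0,6):
    s=tl[m&(tl[...,2]>=a)&(tl[...,2]<a+6)]
    if len(s)>5: print(a,len(s),s.min(0).round(),s.max(0).round())
print(w2s(o['tcp_pos']),np.degrees(np.arctan2(R[1,1],R[0,1])),o['joint_pos'][5])
E
```

```text
-110 5976 [  -4.  -52. -110.] [  19.   53. -104.]
-104 3514 [  -8.  -47. -104.] [ 19.  49. -98.]
-98 4086 [ -8. -42. -98.] [ 14.  44. -92.]
-92 3977 [-10. -37. -92.] [ 16.  39. -86.]
-86 2110 [-11. -33. -86.] [ 16.  35. -80.]
-80 593 [-11. -28. -80.] [ 15.  27. -74.]
-74 677 [-10. -12. -74.] [ 13.   9. -68.]
-68 442 [  7. -13. -68.] [ 13.  15. -62.]
-62 452 [  7. -13. -62.] [ 13.  15. -56.]
-56 394 [  7. -13. -56.] [ 13.  15. -50.]
-50 357 [  7. -13. -50.] [ 13.  15. -44.]
-44 158 [  8. -11. -44.] [ 13.  13. -39.]
[[ 12.93281716  -7.61090423 257.09186154]] 100.95355756061282 -1.8882536948102873
```

Call:
drive_tool --steps '[{"turn": [0, 0, 0], "dp": [0, 0, 45], "claw": -1}, {"turn": [0, 0, 0], "dp": [0, 0, 85], "claw": -1}, {"turn": [0, 0, 0], "dp": [0, 0, 110], "claw": -1}, {"turn": [0, 0, 0], "dp": [0, 0, 120], "claw": -1}, {"turn": [0, 0, 0], "dp": [0, 0, 126], "claw": -1}, {"turn": [0, 0, 0], "dp": [0, 0, 130], "claw": -1}, {"turn": [0, 0, 0], "dp": [0, 0, 130], "claw": -1}]'

```text
time_s: 10.1
tcp_pos: [538.0, -21.4, 129.0]
tool_rot: [[-0.981, -0.192, 0.001], [-0.192, 0.981, -0.0], [-0.001, -0.0, -1.0]]
wrist_force: [0.2, -0.3, -0.5]
grip_width: -0.1
grip_force: 0.0
```

```bash
python3 - <<'E'
from h import *
p,d,K,T=snap('top','t4.png'); board(p,d,K,T)
o=env.get_obs(); print(w2s(o['tcp_pos']),o['wrist_force'])
E
```

```text
board n 56 [-0.784 -0.328  0.527] lean 0.979 joint 0.804 face offset 33.3 max along 121.0 rms 1.09
joint from centroid 0.786
[[ 14.04015131  -7.94626594 129.30005792]] [-0.6851733   0.46015452  0.69151657]
```

Call:
drive_tool --steps '[{"turn": [0, 0, 0], "dp": [-3, 0, 3], "claw": -1}, {"turn": [0, 0, 0], "dp": [-6, 0, 6], "claw": -1}, {"turn": [0, 0, 0], "dp": [-9, 0, 9], "claw": -1}, {"turn": [0, 0, 0], "dp": [-11, 0, 11], "claw": -1}, {"turn": [0, 0, 0], "dp": [-12, 0, 12], "claw": -1}]'

```text
time_s: 10.65
tcp_pos: [549.7, -19.0, 116.3]
tool_rot: [[-0.981, -0.192, -0.0], [-0.192, 0.981, -0.0], [0.0, 0.0, -1.0]]
wrist_force: [-1.7, -0.1, 3.6]
grip_width: -0.2
grip_force: 1.5
```

```bash
python3 - <<'E'
from h import *
p,d,K,T=snap('wrist','w9.png'); board(p,d,K,T)
p,d,K,T=snap('scene','s9.png'); board(p,d,K,T)
o=env.get_obs(); print(w2s(o['tcp_pos']),o['wrist_force'])
E
```

```text
board n 64299 [-0.759  0.     0.651] lean 0.862 joint 0.687 face offset 5.7 max along 185.0 rms 0.54
joint from centroid 0.694
board n 2186 [-0.758  0.001  0.653] lean 0.86 joint 0.685 face offset 4.8 max along 195.0 rms 2.47
joint from centroid 0.683
[[ 25.60469325  -7.80691216 116.18099289]] [-0.70087472 -0.74824475  0.15147906]
```

Call:
drive_tool --steps '[{"turn": [0, 0, 0], "dp": [-4, 0, 4], "claw": -1}, {"turn": [0, 0, 0], "dp": [-8, 0, 8], "claw": -1}, {"turn": [0, 0, 0], "dp": [-12, 0, 12], "claw": -1}, {"turn": [0, 0, 0], "dp": [-16, 0, 16], "claw": -1}, {"turn": [0, 0, 0], "dp": [-20, 0, 20], "claw": -1}, {"turn": [0, 0, 0], "dp": [-23, 0, 24], "claw": -1}, {"turn": [0, 0, 0], "dp": [-26, 0, 27], "claw": -1}, {"turn": [0, 0, 0], "dp": [-27, 0, 29], "claw": -1}]'

```text
time_s: 11.55
tcp_pos: [576.0, -13.8, 87.0]
tool_rot: [[-0.981, -0.192, -0.0], [-0.192, 0.981, 0.0], [0.0, 0.0, -1.0]]
wrist_force: [-1.1, 0.9, 2.7]
grip_width: 0.1
grip_force: 1.4
```

```bash
python3 - <<'E'
from h import *
p,d,K,T=snap('wrist','w10.png'); board(p,d,K,T)
p,d,K,T=snap('scene','s10.png'); board(p,d,K,T)
o=env.get_obs(); print(w2s(o['tcp_pos']),o['wrist_force'])
E
```

```text
board n 77428 [-0.558  0.     0.83 ] lean 0.592 joint 0.417 face offset 5.6 max along 184.0 rms 0.6
joint from centroid 0.423
board n 1776 [-0.557 -0.003  0.831] lean 0.59 joint 0.415 face offset 4.6 max along 195.0 rms 2.27
joint from centroid 0.411
[[52.6414351  -7.96310987 87.10912737]] [ 0.83889946  0.52267096 -1.06100259]
```

Call:
drive_tool --steps '[{"turn": [0, 0, 0], "dp": [-2, 0, 3], "claw": -1}, {"turn": [0, 0, 0], "dp": [-4, 0, 6], "claw": -1}, {"turn": [0, 0, 0], "dp": [-6, 0, 8.5], "claw": -1}, {"turn": [0, 0, 0], "dp": [-6.5, 0, 9.5], "claw": -1}, {"turn": [0, 0, 0], "dp": [-6.5, 0, 9.5], "claw": -1}]'

```text
time_s: 12.15
tcp_pos: [582.4, -12.6, 77.8]
tool_rot: [[-0.981, -0.192, -0.0], [-0.192, 0.981, 0.0], [0.0, 0.0, -1.0]]
wrist_force: [-0.5, -0.2, 0.2]
grip_width: -0.2
grip_force: 0.0
```

```bash
python3 - <<'E'
from h import *
p,d,K,T=snap('wrist','w11.png'); board(p,d,K,T)
p,d,K,T=snap('scene','s11.png'); board(p,d,K,T)
o=env.get_obs(); print(w2s(o['tcp_pos']),o['wrist_force'])
E
```

```text
board n 79277 [-0.491  0.     0.871] lean 0.514 joint 0.339 face offset 5.5 max along 186.0 rms 0.62
joint from centroid 0.344
board n 1701 [-0.489  0.001  0.872] lean 0.511 joint 0.336 face offset 5.0 max along 195.0 rms 2.28
joint from centroid 0.336
[[59.21763297 -8.08404526 77.93989809]] [-0.64545211 -0.6242348   1.30093647]
```

The back is at 0.337, just above the lowest notch. Next I lift, turn back and go to the knob.

Call:
drive_tool --steps '[{"turn": [0, 0, 0], "dp": [5, 0, -40], "claw": -1}, {"turn": [0, 0, 0], "dp": [10, 0, -90], "claw": -1}, {"turn": [0, 0, 0], "dp": [10, 0, -135], "claw": -1}, {"turn": [0, 0, 89.6], "dp": [31, 162, -184], "claw": 0.1}, {"turn": [0, 0, 89.6], "dp": [31, 162, -184], "claw": 0.1}, {"turn": [0, 0, 89.6], "dp": [31, 162, -184], "claw": 0.1}, {"turn": [0, 0, 89.6], "dp": [31, 162, -184], "claw": 0.1}, {"turn": [0, 0, 89.6], "dp": [31, 162, -184], "claw": 0.1}]'

```text
time_s: 13.05
tcp_pos: [520.2, 143.3, 263.5]
tool_rot: [[-0.86, 0.51, 0.002], [0.51, 0.86, 0.001], [-0.002, 0.002, -1.0]]
wrist_force: [0.2, 0.2, 0.3]
grip_width: 47.0
grip_force: 0.0
```

```bash
python3 - <<'E'
from h import *
goto(s2w([[28,154.3,262]])[0])
p,d,K,T=snap('scene'); board(p,d,K,T)
E
```

```text
dp [-1.1 -2.8  1.5] yaw(y axis) 59.3 t 13.05
board n 1808 [-0.483  0.002  0.876] lean 0.504 joint 0.329 face offset 5.8 max along 195.0 rms 2.19
joint from centroid 0.336
```

Yaw remaining: 59.3 → 11.4, so turn +47.9.

Call:
drive_tool --steps '[{"turn": [0, 0, 47.9], "dp": [-1, -3, 0], "claw": 0.1}, {"turn": [0, 0, 47.9], "dp": [-1, -3, 0], "claw": 0.1}, {"turn": [0, 0, 47.9], "dp": [-1, -3, 0], "claw": 0.1}, {"turn": [0, 0, 47.9], "dp": [-1, -3, 0], "claw": 0.1}, {"turn": [0, 0, 47.9], "dp": [-1, -3, 0], "claw": 0.1}, {"turn": [0, 0, 47.9], "dp": [-1, -3, 0], "claw": 0.1}, {"turn": [0, 0, 47.9], "dp": [-1, -3, 0], "claw": 0.1}]'

```text
time_s: 13.8
tcp_pos: [520.2, 136.9, 261.8]
tool_rot: [[-0.202, 0.979, -0.0], [0.979, 0.202, -0.0], [-0.0, -0.0, -1.0]]
wrist_force: [0.6, -0.8, 0.3]
grip_width: 46.7
grip_force: 0.0
```

```bash
python3 - <<'E'
from h import *
knob('w12.png'); goto(s2w([[28,154.3,152]])[0])
p,d,K,T=snap('top','t12.png'); board(p,d,K,T)
E
```

```text
blob px [251. 192.] [234 175  35  34 919] [[11.0, 148.0, 202.0], [22.0, 158.0, 209.0], [32.0, 167.0, 213.0]]
tcp stand [[ 27.7 150.8 261.9]] t 13.85 F [ 0.2 -0.1  0.6]
dp [  3.5   0.3 109.9] yaw(y axis) 11.8 t 13.85
board n 3331 [-0.488 -0.     0.873] lean 0.51 joint 0.335 face offset 5.2 max along 197.0 rms 1.34
joint from centroid 0.336
```

Call:
drive_tool --steps '[{"turn": [0, 0, 0], "dp": [3.5, 0, 40], "claw": 0.1}, {"turn": [0, 0, 0], "dp": [3.5, 0, 75], "claw": 0.1}, {"turn": [0, 0, 0], "dp": [3.5, 0, 100], "claw": 0.1}, {"turn": [0, 0, 0], "dp": [3.5, 0, 110], "claw": 0.1}, {"turn": [0, 0, 0], "dp": [3.5, 0, 110], "claw": 0.1}, {"turn": [0, 0, 0], "dp": [3.5, -10, 110], "claw": 0.1}, {"turn": [0, 0, 0], "dp": [3.5, -20, 110], "claw": 0.1}, {"turn": [0, 0, 0], "dp": [3.5, -28, 110], "claw": 0.1}]'

```text
time_s: 14.7
tcp_pos: [491.5, 135.0, 153.1]
tool_rot: [[-0.201, 0.979, 0.002], [0.979, 0.201, 0.0], [-0.0, 0.002, -1.0]]
wrist_force: [0.6, 1.0, -0.1]
grip_width: 46.4
grip_force: 0.3
```

Call:
drive_tool --steps '[{"turn": [0, 0, 0], "dp": [0, -8, 0], "claw": 0.1}, {"turn": [0, 0, 0], "dp": [0, -16, 0], "claw": 0.1}, {"turn": [0, 0, 0], "dp": [0, -24, 0], "claw": 0.1}, {"turn": [0, 0, 0], "dp": [0, -32, 0], "claw": 0.1}, {"turn": [0, 0, 0], "dp": [0, -40, 0], "claw": 0.1}, {"turn": [0, 0, 0], "dp": [0, -48, 0], "claw": 0.1}, {"turn": [0, 0, 0], "dp": [0, -56, 0], "claw": 0.1}, {"turn": [0, 0, 0], "dp": [0, -58, 0], "claw": 0.1}]'

```text
time_s: 15.5
tcp_pos: [434.3, 123.3, 152.0]
tool_rot: [[-0.201, 0.98, -0.0], [0.98, 0.201, -0.0], [0.0, -0.0, -1.0]]
wrist_force: [1.0, 0.1, 0.4]
grip_width: 47.1
grip_force: 0.0
```

```bash
python3 - <<'E'
from h import *
knob('w13.png')
p,d,K,T=snap('top','t13.png'); board(p,d,K,T)
E
```

```text
blob px [197. 283.] [ 183  240   26   90 1212] [[-85.0, 146.0, 195.0], [-84.0, 158.0, 218.0], [-84.0, 166.0, 229.0]]
blob px [317. 283.] [ 307  240   26   90 1224] [[-37.0, 146.0, 195.0], [-37.0, 158.0, 218.0], [-35.0, 166.0, 228.0]]
blob px [268. 275.] [ 236  244   63   65 3268] [[-67.0, 150.0, 205.0], [-56.0, 161.0, 216.0], [-45.0, 168.0, 220.0]]
blob px [172. 268.] [153 251  33  33 391] [[-97.0, 162.0, 200.0], [-94.0, 162.0, 213.0], [-89.0, 167.0, 231.0]]
blob px [342. 267.] [330 251  29  33 360] [[-31.0, 162.0, 200.0], [-26.0, 162.0, 213.0], [-24.0, 167.0, 231.0]]
tcp stand [[-58.9 154.4 152.1]] t 15.55 F [ 0.2 -0.3 -0.2]
board n 3374 [-0.487  0.001  0.874] lean 0.508 joint 0.333 face offset 5.3 max along 197.0 rms 1.38
joint from centroid 0.336
```

The pawl is in (knob at x ≈ -56) and the back is at 0.334. I'll lift off, then press the back gently down onto the pawl to seat it at 0.314 and show that it holds.

Call:
drive_tool --steps '[{"turn": [0, 0, 0], "dp": [0, 2, -30], "claw": 0.1}, {"turn": [0, 0, 0], "dp": [0, 2, -75], "claw": 0.1}, {"turn": [0, 0, 0], "dp": [0, 2, -110], "claw": 0.1}, {"turn": [0, 0, -89.6], "dp": [-162, 118, -110], "claw": -1}, {"turn": [0, 0, -89.6], "dp": [-162, 118, -110], "claw": -1}, {"turn": [0, 0, -89.6], "dp": [-162, 118, -110], "claw": -1}, {"turn": [0, 0, -89.6], "dp": [-162, 118, -110], "claw": -1}, {"turn": [0, 0, -89.6], "dp": [-162, 118, -110], "claw": -1}]'

```text
time_s: 16.4
tcp_pos: [586.1, -15.2, 260.8]
tool_rot: [[-0.811, 0.586, -0.0], [0.586, 0.811, -0.001], [-0.0, -0.001, -1.0]]
wrist_force: [-0.4, 0.3, -0.2]
grip_width: 0.0
grip_force: 0.0
```

```bash
python3 - <<'E'
from h import *
goto(s2w([[59,-8,262]])[0])
E
```

```text
dp [ 4.7 -0.2 -1.2] yaw(y axis) 54.1 t 16.4
```

Call:
drive_tool --steps '[{"turn": [0, 0, -46.9], "dp": [4.5, 0, 30], "claw": -1}, {"turn": [0, 0, -46.9], "dp": [4.5, 0, 60], "claw": -1}, {"turn": [0, 0, -46.9], "dp": [4.5, 0, 90], "claw": -1}, {"turn": [0, 0, -46.9], "dp": [4.5, 0, 120], "claw": -1}, {"turn": [0, 0, -46.9], "dp": [4.5, 0, 145], "claw": -1}, {"turn": [0, 0, -46.9], "dp": [4.5, 0, 165], "claw": -1}, {"turn": [0, 0, -46.9], "dp": [4.5, 0, 178], "claw": -1}, {"turn": [0, 0, -46.9], "dp": [4.5, 0, 178], "claw": -1}]'

```text
time_s: 17.2
tcp_pos: [579.0, -8.8, 82.5]
tool_rot: [[-0.982, -0.186, -0.003], [-0.186, 0.982, 0.0], [0.003, 0.001, -1.0]]
wrist_force: [-0.8, 0.2, 1.1]
grip_width: -0.4
grip_force: 0.0
```

Call:
drive_tool --steps '[{"turn": [0, 0, 0], "dp": [0, 0, 1.5], "claw": -1}, {"turn": [0, 0, 0], "dp": [-0.5, 0, 3], "claw": -1}, {"turn": [0, 0, 0], "dp": [-1, 0, 4.5], "claw": -1}, {"turn": [0, 0, 0], "dp": [-1, 0, 6], "claw": -1}, {"turn": [0, 0, 0], "dp": [-1.5, 0, 6], "claw": -1}]'

```text
time_s: 17.7
tcp_pos: [581.1, -8.6, 78.1]
tool_rot: [[-0.982, -0.189, 0.0], [-0.189, 0.982, -0.0], [-0.0, -0.0, -1.0]]
wrist_force: [-0.3, 0.6, -0.4]
grip_width: 0.1
grip_force: 0.0
```

```bash
python3 - <<'E'
from h import *
p,d,K,T=snap('wrist','w14.png'); board(p,d,K,T)
o=env.get_obs(); print(w2s(o['tcp_pos']),o['wrist_force'])
E
```

```text
board n 78626 [-0.491  0.     0.871] lean 0.513 joint 0.338 face offset 5.6 max along 185.0 rms 0.62
joint from centroid 0.344
[[58.80847126 -3.88321775 78.09414497]] [-0.20886635  0.32819024  0.26624818]
```

Call:
drive_tool --steps '[{"turn": [0, 0, 0], "dp": [-0.5, 0, 1], "claw": -1}, {"turn": [0, 0, 0], "dp": [-1, 0, 2], "claw": -1}, {"turn": [0, 0, 0], "dp": [-1.5, 0, 3], "claw": -1}, {"turn": [0, 0, 0], "dp": [-1.5, 0, 3.5], "claw": -1}]'

```text
time_s: 18.15
tcp_pos: [583.0, -8.3, 74.6]
tool_rot: [[-0.982, -0.189, 0.001], [-0.189, 0.982, -0.0], [-0.001, -0.0, -1.0]]
wrist_force: [0.1, -0.4, 3.7]
grip_width: -0.4
grip_force: 1.3
```

```bash
python3 - <<'E'
from h import *
p,d,K,T=snap('wrist','w15.png'); board(p,d,K,T)
o=env.get_obs(); print(w2s(o['tcp_pos']),o['wrist_force'])
E
```

```text
board n 79595 [-0.472  0.     0.882] lean 0.492 joint 0.317 face offset 5.5 max along 185.0 rms 0.62
joint from centroid 0.322
[[60.48900911 -3.95785338 74.56698423]] [ 0.25738815 -0.13591025  3.12627401]
```

Call:
drive_tool --steps '[{"turn": [0, 0, 0], "dp": [-0.3, 0, 0.6], "claw": -1}, {"turn": [0, 0, 0], "dp": [-0.5, 0, 1.2], "claw": -1}, {"turn": [0, 0, 0], "dp": [-0.5, 0, 1.2], "claw": -1}]'

```text
time_s: 18.5
tcp_pos: [583.3, -8.2, 73.6]
tool_rot: [[-0.982, -0.189, 0.001], [-0.189, 0.982, 0.0], [-0.001, -0.0, -1.0]]
wrist_force: [-0.6, 0.3, 6.4]
grip_width: 0.1
grip_force: 2.7
```

```bash
python3 - <<'E'
from h import *
p,d,K,T=snap('wrist','w16.png'); board(p,d,K,T)
o=env.get_obs(); print(w2s(o['tcp_pos']),o['wrist_force'])
E
```

```text
board n 79674 [-0.466  0.     0.885] lean 0.485 joint 0.31 face offset 5.5 max along 185.0 rms 0.62
joint from centroid 0.315
[[60.95241056 -3.89768351 73.63283798]] [0.60797334 0.33958407 6.25764171]
```

The force rises to 6 N with the back at about 0.313: the pawl is holding it. I'll retract and check.

Call:
drive_tool --steps '[{"turn": [0, 0, 0], "dp": [1, 0, -10], "claw": -1}, {"turn": [0, 0, 0], "dp": [10, 0, -55], "claw": -1}, {"turn": [0, 0, 0], "dp": [30, -40, -105], "claw": -1}, {"turn": [0, 0, 0], "dp": [70, -80, -150], "claw": -1}, {"turn": [0, 0, 0], "dp": [110, -120, -190], "claw": -1}, {"turn": [0, 0, 0], "dp": [145, -160, -210], "claw": -1}, {"turn": [0, 0, 0], "dp": [145, -200, -210], "claw": -1}, {"turn": [0, 0, 0], "dp": [145, -200, -210], "claw": -1}]'

```text
time_s: 19.35
tcp_pos: [477.2, -233.6, 285.1]
tool_rot: [[-0.982, -0.189, 0.001], [-0.189, 0.982, -0.001], [-0.001, -0.001, -1.0]]
wrist_force: [0.8, -0.2, -0.2]
grip_width: -0.4
grip_force: 0.0
```

```bash
python3 - <<'E'
from h import *
p,d,K,T=snap('top','t20.png'); board(p,d,K,T); bystanders(d,K,T)
W=w2s(pts(d,K,T).reshape(-1,3)).reshape(*d.shape,3)
m=(np.abs(W[...,1]-158)<22)&(W[...,2]>195)&(W[...,2]<232)&(p.max(2)<60)&(abs(W[...,0])<100); print('knob',m.sum(),W[m].mean(0).round() if m.any() else '')
z=np.load('pics/top0.npz'); p0,d0=z['p'],z['d']; W0=w2s(pts(d0,z['K'],z['T']).reshape(-1,3)).reshape(*d.shape,3)
m=(np.abs(W0[...,1]-158)<22)&(W0[...,2]>195)&(W0[...,2]<232)&(p0.max(2)<60)&(abs(W0[...,0])<100); print('knob0',m.sum(),W0[m].mean(0).round())
cv2.imwrite('pics/c20.png',cv2.resize(p[150:290,120:360],None,fx=3.3,fy=3.3,interpolation=cv2.INTER_CUBIC))
o=env.get_obs(); print(o['time_s'],o['wrist_force'],o['tcp_pos'],o['joint_vel'].round(3))
E
```

```text
board n 3266 [-0.461 -0.001  0.888] lean 0.479 joint 0.304 face offset 5.5 max along 197.0 rms 1.38
joint from centroid 0.308
tin 601 [552.6 248.9 106.9] stand [[ 82. 254. 107.]]
mug 117 [ 603.7 -252.8   98.3] stand [[  33. -248.   98.]]
knob 98 [-56. 153. 216.]
knob0 95 [-54. 153. 217.]
19.4 [-2.88890079 -3.09425197  1.38662645] [ 476.78721282 -238.75716207  286.93862765] [ 0.09   0.007  0.041  0.011 -0.06   0.138]
```

View pics/c20.png

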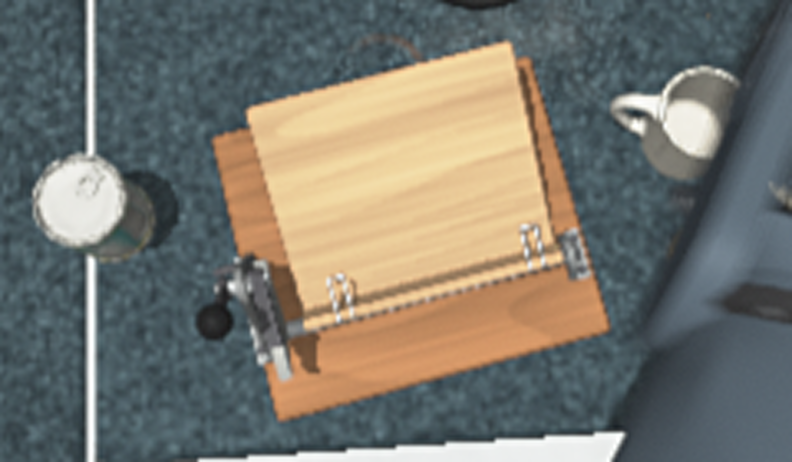

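The picture shows the back lowered and clear of the batten, the knob at crop (215,320) leaning to the front, the tin unmoved at (80,200), and the mug in its place. The knob at x ≈ -56 means the pawl is at the bottom of the notch; on the plain rim it would read about -43. The arm is clear, so I'll hand in.

Call:
drive_tool --steps '[{"turn": [0, 0, 0], "dp": [0, 0, -20], "claw": -1}, {"turn": [0, 0, 0], "dp": [0, 0, -20], "claw": -1}, {"turn": [0, 0, 0], "dp": [0, 0, -20], "claw": -1}]'

```text
time_s: 19.7
tcp_pos: [478.3, -231.6, 303.1]
tool_rot: [[-0.982, -0.189, 0.0], [-0.189, 0.982, 0.0], [-0.0, 0.0, -1.0]]
wrist_force: [-0.3, -0.3, -0.1]
grip_width: 0.2
grip_force: 0.0
```

```bash
python3 -c "
from rig import env
o=env.get_obs(); print(o['time_s'],o['wrist_force']); print(env.job_done())"
```

```text
19.7 [-0.25221093 -0.29920968 -0.11033698]
the job is handed in; nothing more can be done
None
```

The job was handed in at 19.7 s: the back measures about 0.31 rad, in its lowest notch and held by the pawl against a 6 N push; the lever is to the front; the tin measured unmoved, the mug looked in place and the jar was hidden by the arm in the last picture, though nothing went near it; and my first two lever pushes missed because the fingertips sit about 38 mm short of the reported TCP.

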